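Screw the press down on a glued painting panel

TASK

The glued painting panel lies between its boards in the green screw press, but the platen is still up. With one fingertip against an arm of the cross handle, push the handle round clockwise (seen from above), never gripping it, until the platen bears on the boards and the screw is finger-tight, no more; then take the finger away. Leave the panel where it lies and do not disturb the jars, bottle and tape around the press.

Things in the scene. Friction and masses are not known exactly. Their poses are not given: they have to be found in the camera images.
- press: fixed green screw press; origin under its base's centre, on the screw's axis; z up, y along its crossbeam. Base 200 (x) x 310 (y) x 22 mm. Columns at y = +-128 mm carry a crossbeam 56 (x) x 310 (y) mm, 147 to 185 mm above the table; a brass centre nut (54 mm across) and the column nuts (32 mm across) rise to 197 mm. Nothing else stands under the handle's sweep
- handle (a joint): turn of screw and cross handle (rad), growing clockwise from above, 0 = platen fully up. 20 mm lead: platen, screw and handle go down together 20 mm per turn. Stays where it is left. About 3 to 4 N at 80 mm from the axis turns it freely; once the platen bears on the boards, disc springs make it tighten gradually over some 0.2 to 0.3 rad; 6 to 10 N at 80 mm is finger-tight
- hub (a point): centre of the cross handle, on the screw's axis and the bar's centre line. Dark hub 40 mm across, 22 mm up and down from here. A level round steel bar 14 mm thick passes through it, with black balls 32 mm across on both ends, centred 130 mm from the axis; bare bar from 20 to 114 mm. x axis: along the bar to ball. 240 mm above the table when the platen just touches the boards
- ball (a point): centre of the ball at the end of one arm (the other arm is its mirror image across the hub)
- platen_under (a point): centre of the underside of the platen, a dark steel plate 160 (press x) by 200 (press y) by 14 mm that moves only up and down, 169 mm below hub (up to 3 mm less while the springs are pressed)
- pack_top (a point): centre of the top of the loose pack: a painting panel glued to its wooden frame between two plywood boards, one block 130 x 176 x 49 mm on the press base, top 71 mm above the table; the platen must end bearing on it with over 20 N and never with over 600 N
- red_bottle: loose red paint bottle, 48 mm across, 125 mm tall, standing beside the press; origin at centre of underside
- white_jar: loose white jar with black lid, 64 mm across, 85 mm tall, standing beside the press; origin at centre of underside
- blue_jar: loose blue jar with white lid, 66 mm across, 110 mm tall, standing beside the press; origin at centre of underside
- tape_roll: loose lilac roll of masking tape lying flat beyond the press, 100 mm across, 36 mm high; origin at centre of underside

How it is judged:
By the outcome, as a careful person would: the job done as asked, in the order asked, and still so for the second after the job is handed in, with the robot touching nothing.
It also fails if it takes over 67 s, if anything falls off the work surface, if the arm or the gripper's body presses on something with over 40 N, if the wrist force passes 120 N, or if a joint passes its speed limit or range.

ROBOT

A 6-joint arm with a two-finger parallel gripper is mounted at the origin on the work surface. World frame = base frame: x ahead of the robot, y to its left, z up, the work surface at z = 0. Lengths are in mm, angles in rad, forces in N, time in s.
With the tool pointing down it reaches from about 350 to 850 mm from the base axis. Payload 8.1 kg.
Tool frame: the origin (TCP) lies at the very end of the fingers, on their centre line; the grasp point (between the pads) lies 19 mm behind it; z points along the fingers, y is the line along which they close (so a half turn about z gives the same grasp; the last joint's range is limited). The gripper opens to 85 mm and grips with 20 to 120 N. Pads are 22 mm wide; open, the fingers measure 114 mm over their backs; the gripper's body (76 mm by 85 mm) begins 54 mm behind the grasp point. The pads swing forward as they close: fully open they stand 13 mm farther back than shut.
Start: joints at [-1.296, 0.13, 1.488, -0, 1.523, -0.085], TCP at [211.272, -561.577, 195.092] pointing down, gripper open.
Joint ranges: [-2.96, 2.96], [-0.89, 2.26], [0.02, 2.5], [-1.34, 4.48], [0, 2.73], [-2.66, 2.66]. Speed limits (rad/s): [2.39, 2.39, 2.79, 3.14, 3.14, 3.14].

INTERFACE

Orientations are given as a unit quaternion [w, x, y, z].
In Python, from bench import sense, grab_frame, job_done gives the robot as it stands. The module is installed in compiled form; this text tells all that it offers.
- The arm moves only by the tool carry_out, never from a script. Its arguments are lists of equal length, an entry for each row: "xyz": the shift along the tool's x, y, z in cm, a list of three; "dr": the turn, a rotation vector about the tool's x, y, z in degrees, a list of three; "grip": the opening, from -1 (shut) to 1 (fully open). A call has 1 to 20 rows; each row is the pose to reach, as a shift and turn from the pose commanded when the call began, along the tool's axes at that moment; what a row does not reach only later rows make up. A row lasts 1/10 s, in which the tool goes at most 50 mm and 8.59 degrees, less where a joint would pass 70% of its speed; a pose out of reach is approached as far as the arm can. A call with a gripper value outside its range is refused whole. The fingers move at their own pace and stop on an object; "grip_force" is the grip in N (left out, the last holds). Time passes only in rows, so rows that repeat a pose let the fingers close. It gives the time, the measured TCP pose, the force, the opening and the grip force at its end, in the units of the state.
- sense(): the state, without advancing time (a new reading comes with each control period).
- grab_frame(name): name is "side" or "top"; returns a dict with "pixels" (384x512x3 uint8, red, green, blue), "mtx" (3x3 intrinsics, pixels), "k1" (the pictures are not rectified: a ray, as slopes to the right and down, at radius r is drawn at 1 + k1 r^2 times it, then the intrinsics apply), "position" and "attitude" of the camera in the world. Camera axes: x right, y down, z forward; pixel columns grow to the right and rows downward; lengths in mm; the calibration is good to about 2 mm. A picture is of the moment at which its call begins. There is no depth.
- job_done(): hands the job in; it is judged then, once.
The state is a dict: "clock": time; "joint_pos": joint angles; "joint_velocities": joint speeds; "tau": joint torques, N m; "tcp_pos": TCP position; "orientation": TCP orientation; "contact_force": force on the tool from outside, world axes, zero at the start; "torque": the same for the moment, N m; "finger_gap": opening from 0.0 (shut) to 1.0 (fully open); "gripper_force": force on a finger pad.
Only numpy, scipy, OpenCV 4.12 (cv2) and the standard library are available. Lean on these libraries where they do the work, as an engineer would, in place of code of your own. Each camera call takes 0.05 s, during which the arm holds its last target. There are 200 camera calls.

## Working session

There is one attempt and no reset: what is moved stays moved. The work goes in short steps, Python scripts to look and compute and a tool call to move; the robot and the scene stay as the last step left them, time stands still between calls to the robot, and variables do not carry over. Pictures are saved under pics/ and viewed, at most 10 in all, crops included, and the job is handed in when it is done.

Besides the shell and the picture viewer there is one more tool, called after "Request:" as name(argument=value, ...) on one line, values as JSON. carry_out: Moves the arm, as the interface text tells. Its arguments: {"type":"object","properties":{"xyz":{"type":"array"},"dr":{"type":"array"},"grip":{"type":"array"},"grip_force":{"type":"number"}},"required":["xyz","dr","grip"]}

```bash
mkdir -p pics
cat > h.py <<'E'
import numpy as np,cv2
from scipy.spatial.transform import Rotation as R
from bench import sense,grab_frame,job_done
E
python3 - <<'E'
from h import *
import pickle
for n in("side","top"):
    f=grab_frame(n);cv2.imwrite(f"pics/{n}0.png",f["pixels"][:,:,::-1]);pickle.dump(f,open(n+"0.pkl","wb"))
    print(n,{k:v for k,v in f.items() if k!="pixels"})
print(sense())
E
```

```text
side {'mtx': array([[367.29895327,   0.        , 253.32527721],
       [  0.        , 367.29895327, 191.72761875],
       [  0.        ,   0.        ,   1.        ]]), 'k1': -0.026763432605992135, 'position': array([513.66930003, 614.12370132, 805.76971355]), 'attitude': array([ 0.02506859, -0.08173556,  0.93645429, -0.34021204])}
top {'mtx': array([[360.89930191,   0.        , 256.32402081],
       [  0.        , 360.89930191, 187.76509799],
       [  0.        ,   0.        ,   1.        ]]), 'k1': -0.06588425992081558, 'position': array([ 400.27275239,   76.17311653, 1068.63145808]), 'attitude': array([-0.07999608,  0.72202978, -0.68274414,  0.07832025])}
{'clock': 0.1, 'joint_pos': array([-1.29639812e+00,  1.31082872e-01,  1.48915601e+00, -7.20021591e-06,
        1.52299141e+00, -8.54251230e-02]), 'joint_velocities': array([-0.00070544, -0.00330815, -0.00159868, -0.0008715 ,  0.00125075,
        0.00027458]), 'tau': array([ 2.58520071e-03, -5.70951533e+01, -5.01942158e+01, -9.90558351e-05,
        8.18418892e-03,  2.89699426e-05]), 'tcp_pos': array([ 211.12178502, -561.04940861,  194.15891653]), 'orientation': array([-8.14829582e-04,  9.83859142e-01,  1.78942778e-01, -8.08323319e-05]), 'contact_force': array([-0.10112753, -1.09854919, -0.68966712]), 'torque': array([ 0.06599493, -0.03149393, -0.01281326]), 'gripper_force': 0.0, 'finger_gap': 1.0010194439184676}
```

View pics/side0.png

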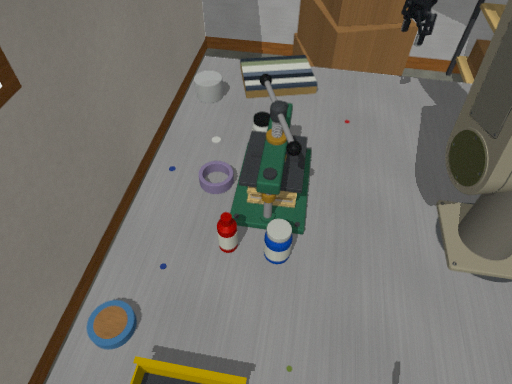

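View pics/top0.png

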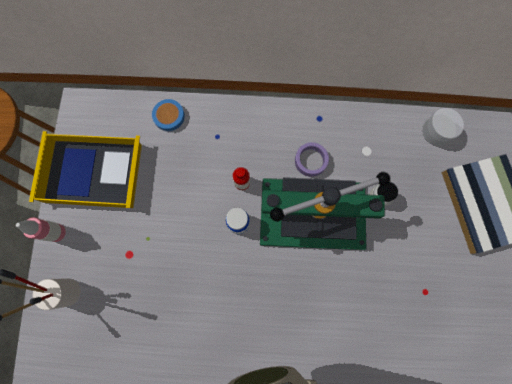

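Side view: hub at about (278,108), balls at (266,80) and (294,148). Top view: hub (331,196), balls (383,179) and (277,214), white jar's black lid at (387,191), red bottle (241,177), blue jar (237,219). I'll zoom in to get finer pixels.

Run:
```python
from h import *
a=cv2.imread("pics/top0.png")[140:265,210:410];b=cv2.imread("pics/side0.png")[60:270,190:330]
cv2.imwrite("pics/c1.png",cv2.resize(a,None,fx=4,fy=4,interpolation=2))
cv2.imwrite("pics/c2.png",cv2.resize(b,None,fx=2.8,fy=2.8,interpolation=2))
```

```text
(no output)
```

View pics/c1.png

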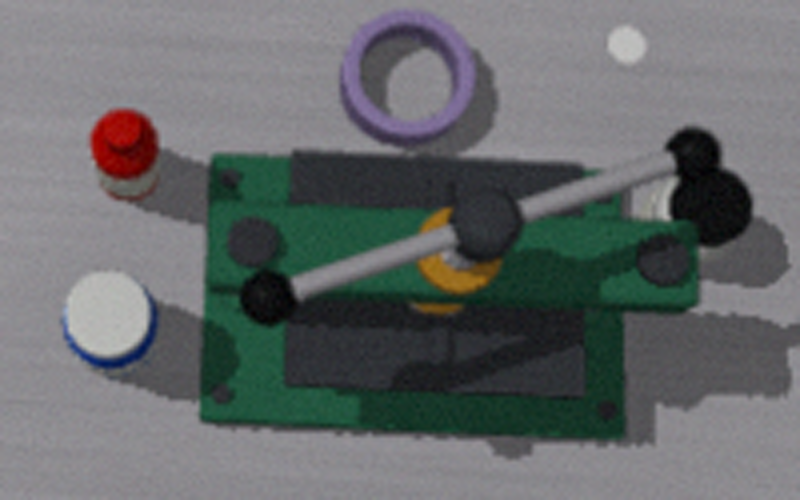

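View pics/c2.png

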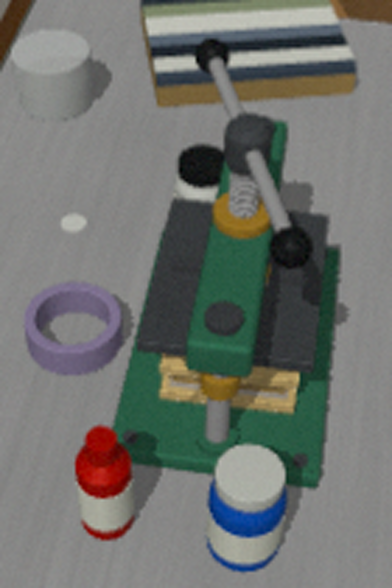

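Crop 1: balls at (269,296) and (694,153), base corners near (202,420) and (622,436). Crop 2: balls at (291,246) and (212,54). I'll triangulate from these.

```bash
cat >> h.py <<'E'
def ray(f,uv):
    K=f["mtx"];d=(np.array(uv)-K[:2,2])/K[0,0]
    u=d.copy()
    for _ in range(10):u=d/(1+f["k1"]*(u@u))
    q=f["attitude"];r=R.from_quat([q[1],q[2],q[3],q[0]]).apply([u[0],u[1],1]);return f["position"],r/np.linalg.norm(r)
def tri(*rs):
    A=sum(np.eye(3)-np.outer(d,d) for p,d in rs);b=sum((np.eye(3)-np.outer(d,d))@p for p,d in rs)
    x=np.linalg.solve(A,b);return x,[np.linalg.norm(np.cross(x-p,d)) for p,d in rs]
def onz(r,z):p,d=r;return p+d*(z-p[2])/d[2]
T=lambda u,v:(u/4+209.625,v/4+139.625)
S=lambda u,v:((u+.5)/2.8+189.5,(v+.5)/2.8+59.5)
E
python3 - <<'E'
from h import *
import pickle
np.set_printoptions(precision=1,suppress=True)
t=pickle.load(open("top0.pkl","rb"));s=pickle.load(open("side0.pkl","rb"))
A,e=tri(ray(t,T(269,296)),ray(s,S(291,246)));B,e2=tri(ray(t,T(694,153)),ray(s,S(212,54)))
print(A,e,B,e2,(A+B)/2,np.linalg.norm(A-B))
for c in[(211,154),(202,418),(624,432)]:print("base",onz(ray(t,T(*c)),22))
for c in[(211,205),(208,290),(696,305),(697,222)]:print("beam",onz(ray(t,T(*c)),185))
print("red",onz(ray(t,T(125,140)),125),"blue",onz(ray(t,T(107,314)),110),"white",onz(ray(t,T(712,206)),85))
E
```

```text
[524.1  34.2 268.3] [np.float64(2.0017955280715016), np.float64(2.001795528071718)] [ 620.8 -207.6  269. ] [np.float64(1.622216332469795), np.float64(1.6222163324696826)] [572.4 -86.7 268.7] 260.4906568864304
base [669.5  68.9  22. ]
base [473.5  65.2  22. ]
base [ 479.5 -240.    22. ]
beam [594.7  68.4 185. ]
beam [540.8  67.4 185. ]
beam [ 547.9 -236.8  185. ]
beam [ 600.9 -238.6  185. ]
red [649.5 128.2 125. ] blue [532.7 133.3 110. ] white [ 635.7 -285.2   85. ]
```

```bash
cat >> h.py <<'E'
HUB=np.array([572.,-86.5,268.7]);PHI0=111.8
def finger(phi,gap=0,rad=80,dz=20):
    "TCP beside the bar arm at angle phi (deg, falls as handle turns), on its ccw side"
    a=np.radians(phi);u=np.array([np.cos(a),np.sin(a),0]);n=np.array([-u[1],u[0],0])
    X=rot(sense()).as_matrix();ext=11*abs(n@X[:,0])+14.5*abs(n@X[:,1])
    z=HUB[2]-(PHI0-phi)/360*20
    return np.array([HUB[0],HUB[1],z-dz])+rad*u+(7+ext+gap)*n
def rot(s):q=s["orientation"];return R.from_quat([q[1],q[2],q[3],q[0]])
def rel(ps):
    s=sense();return (rot(s).inv().apply(np.array(ps)-s["tcp_pos"])/10).round(2).tolist()
def torque(phi):
    s=sense();a=np.radians(phi);n=np.array([-np.sin(a),np.cos(a),0]);u=np.array([np.cos(a),np.sin(a),0])
    return s["contact_force"]@n,s["contact_force"]@u
E
python3 - <<'E'
from h import *
p=finger(PHI0,12);a=p.copy();a[2]=345
s=sense()["tcp_pos"].copy();s[2]=345
print(p,rel([s,a,p]))
E
```

```text
[514.16007846 -23.472529   248.7       ] [[0.0, -0.02, -15.08], [47.29, -39.67, -15.01], [47.29, -39.65, -5.38]]
```

Request:
carry_out(xyz=[[0,0,-5],[0,0,-10],[0,0,-15],[3.3,-2.8,-15],[7,-6,-15],[11,-9.2,-15],[15,-12.6,-15],[19,-16,-15],[23,-19.3,-15],[27,-22.7,-15],[31,-26,-15],[35,-29.4,-15],[39,-32.7,-15],[43,-36,-15],[47.3,-39.7,-15],[47.3,-39.7,-15],[47.3,-39.7,-15],[47.3,-39.7,-15],[47.3,-39.7,-15],[47.3,-39.7,-15]], dr=[[0,0,0],[0,0,0],[0,0,0],[0,0,0],[0,0,0],[0,0,0],[0,0,0],[0,0,0],[0,0,0],[0,0,0],[0,0,0],[0,0,0],[0,0,0],[0,0,0],[0,0,0],[0,0,0],[0,0,0],[0,0,0],[0,0,0],[0,0,0]], grip=[-1,-1,-1,-1,-1,-1,-1,-1,-1,-1,-1,-1,-1,-1,-1,-1,-1,-1,-1,-1])

```text
clock: 2.1
tcp_pos: [513.9, -24.6, 345.2]
orientation: [0.0, 0.984, 0.178, 0.0]
contact_force: [-0.4, -0.1, 0.0]
finger_gap: -0.0
gripper_force: 0.0
```

Run:
```python
from h import *
s=sense();print(s["clock"],s["tcp_pos"],s["orientation"],s["contact_force"],s["finger_gap"],rel([finger(PHI0,12)]))
```

```text
2.1 [513.86201782 -24.57846777 345.17885052] [1.16119942e-04 9.84012267e-01 1.78100656e-01 1.94612127e-05] [-0.36433236 -0.14062773  0.01009672] -0.0003161253593282372 [[0.06, -0.1, 9.65]]
```

Request:
carry_out(xyz=[[0.05,-0.1,3],[0.05,-0.1,6],[0.05,-0.1,8.5],[0.05,-0.1,9.6],[0.05,-0.1,9.6],[0.05,-0.1,9.6]], dr=[[0,0,0],[0,0,0],[0,0,0],[0,0,0],[0,0,0],[0,0,0]], grip=[-1,-1,-1,-1,-1,-1])

```text
clock: 2.7
tcp_pos: [514.7, -22.8, 250.4]
orientation: [0.0, 0.984, 0.179, 0.001]
contact_force: [0.4, -1.0, 0.1]
finger_gap: -0.001
gripper_force: 0.0
```

Run:
```python
from h import *
s=sense();print(s["clock"],s["tcp_pos"],s["contact_force"])
for n in("side","top"):
    f=grab_frame(n)["pixels"][:,:,::-1]
    c=f[140:265,210:410] if n=="top" else f[60:200,210:340]
    cv2.imwrite(f"pics/{n}1.png",cv2.resize(c,None,fx=4,fy=4,interpolation=2))
print(rel([finger(p) for p in [PHI0]+list(np.arange(108,30,-6))]))
```

```text
2.7 [514.70423926 -22.83437386 250.44010807] [ 0.35345189 -1.00044172  0.07434848]
[[1.07, 0.01, 0.25], [1.57, -0.11, 0.27], [2.28, -0.24, 0.3], [3.02, -0.31, 0.34], [3.78, -0.31, 0.37], [4.56, -0.23, 0.41], [5.35, -0.07, 0.44], [6.13, 0.18, 0.48], [6.9, 0.52, 0.52], [7.65, 0.94, 0.55], [8.36, 1.46, 0.59], [9.02, 2.07, 0.62], [9.62, 2.77, 0.66], [10.14, 3.54, 0.7]]
```

View pics/side1.png

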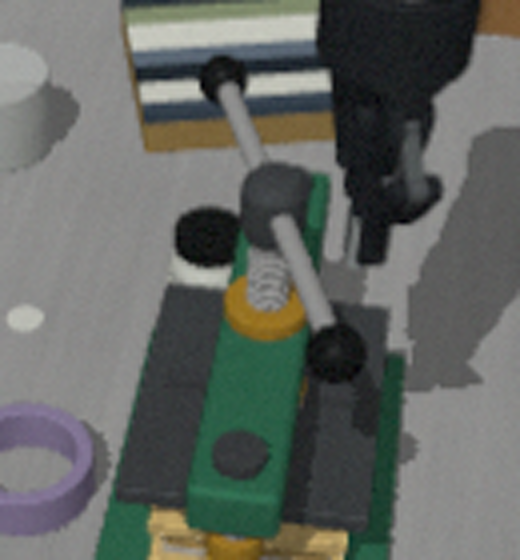

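The picture shows the shut fingers (tip about (370,262) in the crop) standing beside the near arm on its robot side, clear of bar and hub. Now I start pushing.

Request:
carry_out(xyz=[[0.5,0,0.2],[1.05,0,0.25],[1.6,-0.1,0.27],[2.3,-0.25,0.3],[3.0,-0.3,0.34],[3.8,-0.3,0.37],[4.55,-0.23,0.4],[5.35,-0.07,0.44],[6.13,0.18,0.48],[6.9,0.5,0.52],[7.65,0.95,0.55],[8.35,1.45,0.59],[9.0,2.07,0.62],[9.6,2.77,0.66]], dr=[[0,0,0],[0,0,0],[0,0,0],[0,0,0],[0,0,0],[0,0,0],[0,0,0],[0,0,0],[0,0,0],[0,0,0],[0,0,0],[0,0,0],[0,0,0],[0,0,0]], grip=[-1,-1,-1,-1,-1,-1,-1,-1,-1,-1,-1,-1,-1,-1])

```text
clock: 4.2
tcp_pos: [614.6, -14.9, 242.4]
orientation: [0.0, 0.984, 0.179, -0.0]
contact_force: [-0.3, -0.5, -0.9]
finger_gap: 0.0
gripper_force: 0.0
```

Run:
```python
from h import *
s=sense();print(s["clock"],s["tcp_pos"],finger(42),s["contact_force"],torque(42))
for n in("side","top"):
    f=grab_frame(n)["pixels"][:,:,::-1]
    c=f[140:265,210:410] if n=="top" else f[60:200,210:340]
    cv2.imwrite(f"pics/{n}2.png",cv2.resize(c,None,fx=4,fy=4,interpolation=2))
print(rel([finger(p) for p in np.arange(36,-80,-6)]))
```

```text
4.2 [614.62740755 -14.85515323 242.44959214] [615.04936103 -14.75303513 244.82222222] [-0.31938646 -0.46329094 -0.88800029] (np.float64(-0.13058100680934506), np.float64(-0.5473525444537292))
[[0.58, 0.73, -0.24], [1.02, 1.58, -0.21], [1.36, 2.48, -0.17], [1.6, 3.33, -0.14], [1.76, 4.09, -0.11], [1.85, 4.88, -0.08], [1.86, 5.69, -0.04], [1.78, 6.52, -0.01], [1.6, 7.35, 0.03], [1.33, 8.18, 0.06], [0.97, 9.0, 0.09], [0.5, 9.78, 0.13], [-0.07, 10.51, 0.16], [-0.73, 11.19, 0.19], [-1.47, 11.79, 0.23], [-2.29, 12.31, 0.26], [-3.19, 12.73, 0.29], [-4.13, 13.04, 0.33], [-4.99, 13.24, 0.36], [-5.7, 13.38, 0.39]]
```

View pics/side2.png

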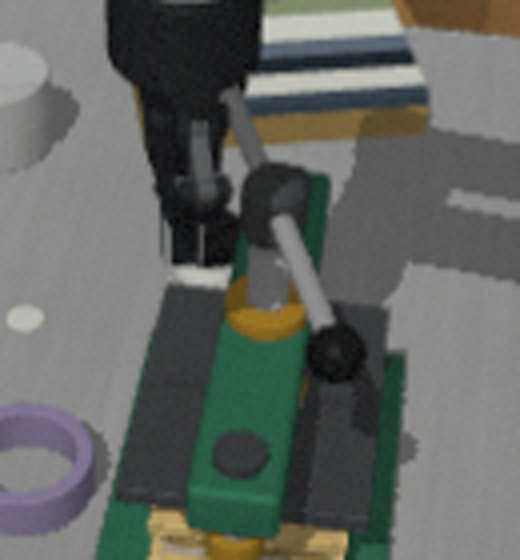

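The handle looks unmoved (near ball still at (335,350)) though the finger is now on the far side at about (200,262). I'll check by projecting the TCP into both pictures.

```bash
cat >> h.py <<'E'
def proj(f,P):
    q=f["attitude"];c=R.from_quat([q[1],q[2],q[3],q[0]]).inv().apply(np.array(P)-f["position"]);u=c[:2]/c[2]
    return f["mtx"][:2,:2]@(u*(1+f["k1"]*(u@u)))+f["mtx"][:2,2]
E
python3 - <<'E'
from h import *
import pickle
t=pickle.load(open("top0.pkl","rb"));s=pickle.load(open("side0.pkl","rb"))
for P in[[614.6,-14.9,242.4],[514.7,-22.8,250.4],HUB,[524,34,268]]:
  print(P,(proj(s,P)-[210,60])*4,(proj(t,P)-[210,140])*4)
E
```

```text
[614.6, -14.9, 242.4] [177.99203021 304.3400027 ] [353.85926976 157.53263538]
[514.7, -22.8, 250.4] [354.7445136  305.78754694] [364.08238172 324.41163564]
[572.  -86.5 268.7] [270.47995141 198.97719471] [482.91949406 225.84171453]
[524, 34, 268] [330.96576224 349.01917953] [267.23854244 298.22275421]
```

View pics/top2.png

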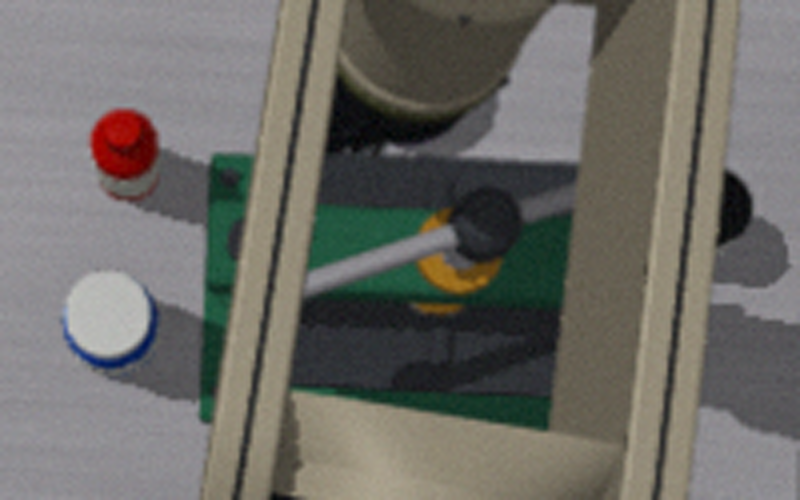

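Run:
```python
from h import *
import pickle
s=pickle.load(open("side0.pkl","rb"))
for P in[[614.6,-14.9,242.4],[514.7,-22.8,250.4]]:
  for d in([0,0,30],[20,0,0],[0,-30,0]): print(P,d,(proj(s,np.add(P,d))-[210,60])*4)
a,b=cv2.imread("pics/top1.png"),cv2.imread("pics/side2.png")
c=np.hstack([cv2.resize(a[100:450,250:600],(400,400)),cv2.resize(b[80:330,100:350],(400,400))])
cv2.imwrite("pics/c3.png",c)
```

```text
[614.6, -14.9, 242.4] [0, 0, 30] [178.58939676 263.59979617]
[614.6, -14.9, 242.4] [20, 0, 0] [143.65099485 300.15026656]
[614.6, -14.9, 242.4] [0, -30, 0] [186.60204565 270.62188091]
[514.7, -22.8, 250.4] [0, 0, 30] [360.34509908 264.5338782 ]
[514.7, -22.8, 250.4] [20, 0, 0] [319.52778976 301.50394669]
[514.7, -22.8, 250.4] [0, -30, 0] [359.47070705 271.60507874]
```

View pics/c3.png

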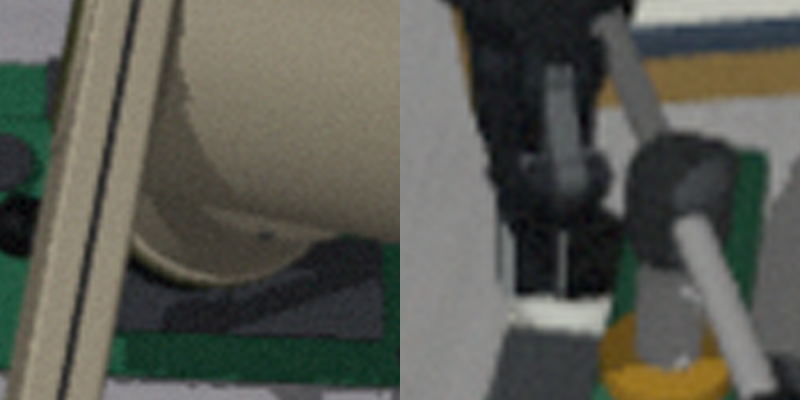

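Run:
```python
from h import *
import pickle
s=pickle.load(open("side0.pkl","rb"));print(proj(s,[211.1,-561,194.2]),proj(s,[211.1,-561,234.2]))
a=s["pixels"].max(2);print(a[24:50:2,404:440:3])
b=cv2.imread("pics/side1.png").max(2)[2::4,2::4];print(b[54:76,80:100])
print(sense()["joint_pos"])
```

```text
[405.11834987  51.86656   ] [409.12351526  40.17289197]
[[ 29  24 126 135  77  40  36  25  32  32  97 142]
 [ 28  24 127 128 121  10 108  29  40  30 129 146]
 [ 29  20 114 111 111  22 143  24 108  30 148 146]
 [ 26  56 118 113 116  28  54  28  60  27 149 144]
 [110 117 118 118 125  30  26  39  40  66 146 144]
 [114 117 113 115 138  43  24  29  28 102 149 143]
 [114 119 114 118 114  46  25 121 146 147 147 146]
 [116 118 114 115  91  36  24 146 146 148 147 148]
 [116 116 115 118  96  27  31 144 145 145 146 149]
 [116 119 114 134 106  29  53 144 140 143 147 145]
 [117 113 117 124  95  41 138 144 143 147 147 148]
 [119 116 115 145 120 123 143 141 146 146 144 145]
 [115 114 121 147 145 147 147 143 143 144 145 145]]
[[ 76  88 138 143 143 139 115  69  89  70  41  31  28  24  27  24  22  26
   27  23]
 [ 80  98 147 143 145 137 107  71 104  80  47  19  29  31  27  16  27  21
   38  35]
 [ 79 100 145 140 145 137 100  72 109  96  40  30  25  24  24  14  25  64
  105 129]
 [ 74 110 140 141 143 132  95  68 116 103  38  22  28  19  25  25  37  85
  134 145]
 [ 77 123 141 141 146 130  92  77 118  9
[... 889 characters left out ...]
 142]
 [ 89  93  95  95  93  94  97  96  91  94  99 116 148 142 141 140 144 142
  143 144]
 [ 88  92  94  93  96  97  94  94  94  96 109 137 144 143 141 139 140 142
  141 144]
 [ 93  92  93  96  96  97  94  94  95  98 100 122 145 143 141 141 142 141
  144 144]
 [104  86  96  93  97  95  94  92  93  96 101 117 144 141 140 144 142 142
  141 145]
 [116  93  96  94  98  96  95  94  97  95 109 137 142 140 138 139 141 143
  145 141]
 [127 106  91  91  95  95  92  94  94  96 113 148 143 141 142 143 144 145
  143 144]
 [133 110  69  64  64  72  80  88  87  85 114 141 137 137 140 141 142 143
  144 144]]
[-1.08164282e-01  1.56231143e-01  1.37493477e+00 -2.02966056e-04
  1.61079675e+00  1.10358295e+00]
```

The finger end shows about 35 mm higher in the picture than the reported TCP, so it passed over the bar: no contact, handle unmoved. I'll go back behind the arm and work about 36 mm lower.

```bash
sed -i 's/dz=20/dz=56/' h.py
python3 - <<'E'
from h import *
p=finger(PHI0,14);print(p,rel([p]))
E
```

```text
[512.29273929 -24.21941138 212.7       ] [[-9.89, -2.76, 2.94]]
```

Request:
carry_out(xyz=[[0,0,-4],[-3,-0.8,-4],[-6,-1.7,-4],[-9.9,-2.75,-4],[-9.9,-2.75,-4],[-9.9,-2.75,0],[-9.9,-2.75,2],[-9.9,-2.75,2.9],[-9.9,-2.75,2.9],[-9.9,-2.75,2.9]], dr=[[0,0,0],[0,0,0],[0,0,0],[0,0,0],[0,0,0],[0,0,0],[0,0,0],[0,0,0],[0,0,0],[0,0,0]], grip=[-1,-1,-1,-1,-1,-1,-1,-1,-1,-1])

```text
clock: 5.3
tcp_pos: [512.3, -23.7, 214.7]
orientation: [0.0, 0.984, 0.179, 0.001]
contact_force: [-0.3, -0.0, -0.3]
finger_gap: -0.001
gripper_force: 0.0
```

Run:
```python
from h import *
s=sense();print(s["clock"],s["tcp_pos"],s["contact_force"])
print(rel([finger(PHI0,0)]+[finger(p) for p in [108,102,96]]))
```

```text
5.3 [512.30641753 -23.69015478 214.73428626] [-0.26589051 -0.00768273 -0.30734732]
[[1.38, 0.02, 0.21], [1.88, -0.1, 0.23], [2.59, -0.23, 0.26], [3.33, -0.3, 0.3]]
```

Request:
carry_out(xyz=[[0.6,0,0.2],[1.2,0,0.2],[1.6,-0.05,0.22],[1.9,-0.1,0.23],[2.25,-0.15,0.25],[2.6,-0.23,0.26],[3,-0.27,0.28],[3.3,-0.3,0.3]], dr=[[0,0,0],[0,0,0],[0,0,0],[0,0,0],[0,0,0],[0,0,0],[0,0,0],[0,0,0]], grip=[-1,-1,-1,-1,-1,-1,-1,-1])

```text
clock: 6.1
tcp_pos: [541.6, -9.0, 210.4]
orientation: [-0.0, 0.984, 0.179, -0.0]
contact_force: [-1.1, -1.3, 0.2]
finger_gap: -0.001
gripper_force: 0.8
```

Run:
```python
from h import *
s=sense();print(s["clock"],s["tcp_pos"],s["contact_force"],s["torque"],torque(96))
for n in("side",):
    f=grab_frame(n)["pixels"][:,:,::-1]
    c=f[60:200,210:340]
    cv2.imwrite(f"pics/{n}3.png",cv2.resize(c,None,fx=4,fy=4,interpolation=2))
print(rel([finger(p) for p in np.arange(90,-25,-6)]))
```

```text
6.1 [541.63150308  -8.99982672 210.39233204] [-1.07356994 -1.30344259  0.18444243] [-0.20542006  0.29191755  0.00829925] (np.float64(1.2039356674839), np.float64(-1.1840835814278465))
[[0.8, 0.06, -0.12], [1.58, 0.14, -0.08], [2.36, 0.3, -0.05], [3.15, 0.55, -0.01], [3.92, 0.88, 0.02], [4.66, 1.31, 0.05], [5.37, 1.83, 0.09], [6.04, 2.44, 0.12], [6.63, 3.14, 0.15], [7.16, 3.91, 0.19], [7.6, 4.75, 0.22], [7.93, 5.65, 0.25], [8.17, 6.5, 0.28], [8.33, 7.26, 0.32], [8.42, 8.05, 0.35], [8.43, 8.86, 0.38], [8.35, 9.69, 0.42], [8.17, 10.53, 0.45], [7.9, 11.36, 0.48], [7.53, 12.17, 0.52]]
```

View pics/side3.png

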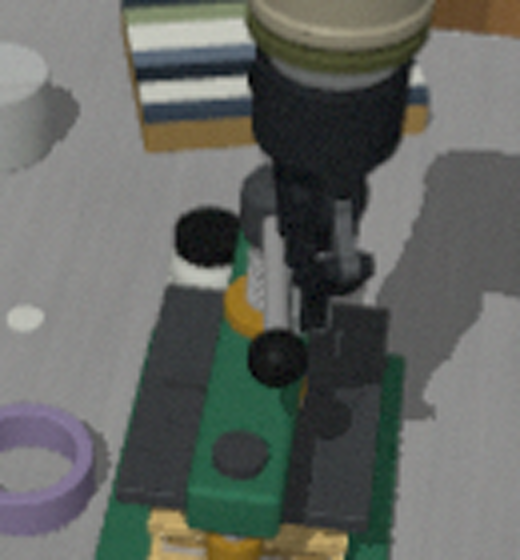

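The handle is now turning: the near ball moved to (278,358) and the finger (tip about (313,325)) rests on the bar's side. Continuing round.

Request:
carry_out(xyz=[[0.8,0.06,0],[1.58,0.14,0],[2.36,0.3,0],[3.15,0.55,0],[3.92,0.88,0.02],[4.66,1.3,0.05],[5.37,1.83,0.09],[6.04,2.44,0.12],[6.63,3.14,0.15],[7.16,3.9,0.19],[7.6,4.75,0.22],[7.93,5.65,0.25],[8.17,6.5,0.28],[8.33,7.26,0.32],[8.42,8.05,0.35],[8.43,8.86,0.38],[8.35,9.7,0.42],[8.17,10.53,0.45],[7.9,11.36,0.48],[7.53,12.17,0.52]], dr=[[0,0,0],[0,0,0],[0,0,0],[0,0,0],[0,0,0],[0,0,0],[0,0,0],[0,0,0],[0,0,0],[0,0,0],[0,0,0],[0,0,0],[0,0,0],[0,0,0],[0,0,0],[0,0,0],[0,0,0],[0,0,0],[0,0,0],[0,0,0]], grip=[-1,-1,-1,-1,-1,-1,-1,-1,-1,-1,-1,-1,-1,-1,-1,-1,-1,-1,-1,-1])

```text
clock: 8.15
tcp_pos: [654.8, -97.3, 205.4]
orientation: [0.0, 0.984, 0.179, 0.0]
contact_force: [-0.4, 1.9, -0.0]
finger_gap: 0.005
gripper_force: 0.8
```

Run:
```python
from h import *
s=sense();print(s["clock"],s["tcp_pos"],finger(-24),s["contact_force"],s["torque"],torque(-24))
print(rel([finger(p) for p in np.arange(-30,-145,-6)]))
```

```text
8.15 [654.82921647 -97.31331432 205.35218663] [655.27137677 -96.15689241 205.15555556] [-0.43476627  1.90233667 -0.00237996] [ 0.30691756  0.04819286 -0.05337775] (np.float64(1.5610356511964996), np.float64(-1.1709287850450207))
[[-0.39, 0.69, 0.05], [-0.95, 1.42, 0.09], [-1.61, 2.1, 0.12], [-2.36, 2.7, 0.15], [-3.18, 3.22, 0.19], [-4.07, 3.63, 0.22], [-5.02, 3.95, 0.25], [-5.87, 4.15, 0.29], [-6.59, 4.28, 0.32], [-7.33, 4.35, 0.35], [-8.09, 4.35, 0.38], [-8.87, 4.27, 0.42], [-9.66, 4.11, 0.45], [-10.44, 3.86, 0.48], [-11.21, 3.52, 0.52], [-11.96, 3.09, 0.55], [-12.67, 2.57, 0.58], [-13.33, 1.97, 0.62], [-13.93, 1.27, 0.65], [-14.45, 0.5, 0.68]]
```

Request:
carry_out(xyz=[[-0.39,0.69,0.05],[-0.95,1.42,0.09],[-1.6,2.1,0.12],[-2.36,2.7,0.15],[-3.18,3.2,0.19],[-4.07,3.63,0.22],[-5.0,3.95,0.25],[-5.87,4.15,0.29],[-6.6,4.28,0.32],[-7.33,4.35,0.35],[-8.1,4.35,0.38],[-8.87,4.27,0.42],[-9.66,4.1,0.45],[-10.44,3.86,0.48],[-11.2,3.52,0.52],[-11.96,3.1,0.55],[-12.67,2.57,0.58],[-13.33,1.97,0.62],[-13.93,1.27,0.65],[-14.45,0.5,0.68]], dr=[[0,0,0],[0,0,0],[0,0,0],[0,0,0],[0,0,0],[0,0,0],[0,0,0],[0,0,0],[0,0,0],[0,0,0],[0,0,0],[0,0,0],[0,0,0],[0,0,0],[0,0,0],[0,0,0],[0,0,0],[0,0,0],[0,0,0],[0,0,0]], grip=[-1,-1,-1,-1,-1,-1,-1,-1,-1,-1,-1,-1,-1,-1,-1,-1,-1,-1,-1,-1])

```text
clock: 10.15
tcp_pos: [520.5, -151.8, 198.5]
orientation: [0.0, 0.984, 0.179, 0.0]
contact_force: [1.6, -0.9, 0.7]
finger_gap: -0.002
gripper_force: 0.8
```

Run:
```python
from h import *
s=sense();print(s["clock"],s["tcp_pos"],finger(-144),s["contact_force"],s["torque"],torque(-144))
print(rel([finger(p) for p in np.arange(-150,-265,-6)]))
```

```text
10.15 [ 520.54652785 -151.83924061  198.5075108 ] [ 521.32660263 -152.85818134  198.48888889] [ 1.57577839 -0.94873     0.71401447] [-0.09306702 -0.25223497 -0.00892182] (np.float64(1.6937579908197375), np.float64(-0.7171819924040409))
[[-0.4, -0.72, 0.04], [-0.74, -1.62, 0.07], [-0.98, -2.47, 0.1], [-1.14, -3.23, 0.13], [-1.23, -4.02, 0.17], [-1.23, -4.83, 0.2], [-1.15, -5.66, 0.23], [-0.98, -6.5, 0.27], [-0.71, -7.33, 0.3], [-0.34, -8.14, 0.33], [0.13, -8.92, 0.37], [0.7, -9.65, 0.4], [1.35, -10.33, 0.43], [2.1, -10.93, 0.47], [2.92, -11.45, 0.5], [3.82, -11.87, 0.53], [4.76, -12.18, 0.57], [5.62, -12.38, 0.6], [6.33, -12.52, 0.63], [7.07, -12.58, 0.67]]
```

Request:
carry_out(xyz=[[-0.4,-0.72,0.04],[-0.74,-1.6,0.07],[-0.98,-2.47,0.1],[-1.14,-3.2,0.13],[-1.23,-4.0,0.17],[-1.23,-4.83,0.2],[-1.15,-5.66,0.23],[-0.98,-6.5,0.27],[-0.7,-7.33,0.3],[-0.34,-8.14,0.33],[0.13,-8.92,0.37],[0.7,-9.65,0.4],[1.35,-10.33,0.43],[2.1,-10.93,0.47],[2.92,-11.45,0.5],[3.82,-11.87,0.53],[4.76,-12.2,0.57],[5.62,-12.4,0.6],[6.33,-12.5,0.63],[7.07,-12.6,0.67]], dr=[[0,0,0],[0,0,0],[0,0,0],[0,0,0],[0,0,0],[0,0,0],[0,0,0],[0,0,0],[0,0,0],[0,0,0],[0,0,0],[0,0,0],[0,0,0],[0,0,0],[0,0,0],[0,0,0],[0,0,0],[0,0,0],[0,0,0],[0,0,0]], grip=[-1,-1,-1,-1,-1,-1,-1,-1,-1,-1,-1,-1,-1,-1,-1,-1,-1,-1,-1,-1])

```text
clock: 12.15
tcp_pos: [543.6, -9.1, 191.7]
orientation: [-0.0, 0.984, 0.179, -0.0]
contact_force: [-1.4, -2.5, 1.0]
finger_gap: 0.002
gripper_force: 0.9
```

Run:
```python
from h import *
s=sense();print(s["clock"],s["tcp_pos"],finger(-264),s["contact_force"],s["torque"],torque(-264))
print(rel([finger(p) for p in np.arange(-270,-350,-6)]))
```

```text
12.15 [543.5676299   -9.06107575 191.68350343] [542.45220928  -9.16493558 191.82222222] [-1.38821773 -2.53434618  0.97070695] [-0.24641858  0.21824    -0.00186613] (np.float64(1.645524238621253), np.float64(-2.375354498600208))
[[0.65, -0.03, 0.02], [1.43, 0.05, 0.05], [2.22, 0.21, 0.09], [3.0, 0.46, 0.12], [3.77, 0.8, 0.15], [4.52, 1.23, 0.18], [5.23, 1.75, 0.22], [5.89, 2.36, 0.25], [6.49, 3.05, 0.28], [7.01, 3.82, 0.32], [7.45, 4.67, 0.35], [7.79, 5.57, 0.38], [8.03, 6.42, 0.42], [8.19, 7.17, 0.45]]
```

Request:
carry_out(xyz=[[0.65,0,0.02],[1.43,0.05,0.05],[2.22,0.2,0.09],[3.0,0.46,0.12],[3.77,0.8,0.15],[4.52,1.23,0.18],[5.23,1.75,0.22],[5.89,2.36,0.25],[6.49,3.05,0.28],[7.0,3.82,0.32],[7.45,4.67,0.35],[7.79,5.57,0.38]], dr=[[0,0,0],[0,0,0],[0,0,0],[0,0,0],[0,0,0],[0,0,0],[0,0,0],[0,0,0],[0,0,0],[0,0,0],[0,0,0],[0,0,0]], grip=[-1,-1,-1,-1,-1,-1,-1,-1,-1,-1,-1,-1])

```text
clock: 13.35
tcp_pos: [636.2, -34.5, 187.9]
orientation: [-0.0, 0.984, 0.179, 0.0]
contact_force: [-1.1, 0.8, 0.8]
finger_gap: 0.001
gripper_force: 0.9
```

Run:
```python
from h import *
s=sense();print(s["clock"],s["tcp_pos"],finger(-336),s["contact_force"],s["torque"],torque(-336))
f=grab_frame("side")["pixels"][:,:,::-1][60:200,210:340]
cv2.imwrite("pics/side4.png",cv2.resize(f,None,fx=4,fy=4,interpolation=2))
print(rel([finger(p) for p in np.arange(-339,-400,-3)]))
```

```text
13.35 [636.22378086 -34.50083092 187.94244707] [636.08514325 -33.75012156 187.82222222] [-1.12433146  0.82601235  0.77954215] [ 0.19580336  0.18769045 -0.01026831] (np.float64(1.2119066315194946), np.float64(-0.691158406135952))
[[0.13, 0.24, 0.02], [0.24, 0.62, 0.04], [0.33, 1.0, 0.05], [0.4, 1.38, 0.07], [0.46, 1.77, 0.09], [0.49, 2.17, 0.1], [0.5, 2.57, 0.12], [0.5, 2.98, 0.14], [0.47, 3.4, 0.15], [0.42, 3.81, 0.17], [0.34, 4.23, 0.19], [0.24, 4.65, 0.21], [0.12, 5.06, 0.22], [-0.03, 5.48, 0.24], [-0.2, 5.89, 0.26], [-0.39, 6.29, 0.27], [-0.62, 6.69, 0.29], [-0.86, 7.07, 0.31], [-1.13, 7.44, 0.32], [-1.43, 7.81, 0.34], [-1.74, 8.15, 0.36]]
```

View pics/side4.png

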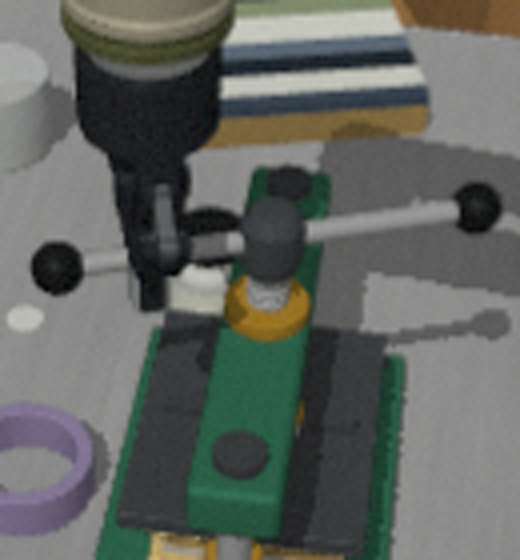

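The handle has come a full turn and sits lower: balls at (57,268) and (478,208), hub near (274,238), finger at (150,290) behind the left arm. I'll fit the angle and height from the balls.

Run:
```python
from h import *
import pickle
from scipy.optimize import least_squares
s=pickle.load(open("side0.pkl","rb"))
C=lambda u,v:np.array([(u+.5)/4+209.5,(v+.5)/4+59.5])
def fit(a,b,g):
    def r(q):
        u=130*np.array([np.cos(q[0]),np.sin(q[0]),0]);h=np.array([572,-86.5,q[1]])
        return np.r_[proj(s,h+u)-a,proj(s,h-u)-b]
    o=least_squares(r,[np.radians(g),255],x_scale=[.01,1]);return np.degrees(o.x[0]),o.x[1],o.fun
print(fit(C(57,268),C(478,208),24))
print(fit(np.array(S(291,246)),np.array(S(212,54)),112))
```

```text
(np.float64(22.55639469915344), np.float64(241.79007270223806), array([-0.28799334, -0.37910426, -1.16455142,  0.16694232]))
(np.float64(111.99752365597246), np.float64(268.12522539143083), array([-0.53735026, -0.27213307, -0.57416996,  0.18774264]))
```

Request:
carry_out(xyz=[[0.13,0.24,0.02],[0.24,0.62,0.04],[0.33,1.0,0.05],[0.4,1.38,0.07],[0.46,1.77,0.09]], dr=[[0,0,0],[0,0,0],[0,0,0],[0,0,0],[0,0,0]], grip=[-1,-1,-1,-1,-1])

```text
clock: 13.9
tcp_pos: [646.2, -49.0, 187.1]
orientation: [-0.0, 0.984, 0.179, -0.0]
contact_force: [-2.0, 1.7, 0.1]
finger_gap: -0.003
gripper_force: 0.9
```

```bash
cat >> h.py <<'E'
def step(phi,to,d):
    s=sense();print(s["clock"],(s["tcp_pos"]-finger(phi)).round(1),s["contact_force"].round(2),np.round(torque(phi),2))
    print(list(zip(np.arange(phi-d,to-.1,-d).tolist(),rel([finger(p) for p in np.arange(phi-d,to-.1,-d)]))))
E
python3 -c "
from h import *
step(-351,-369,2)"
```

```text
13.9 [-1.2  1.9  0.1] [-2.04  1.72  0.06] [ 2.01 -1.74]
[(-353.0, [0.07, 0.48, 0.02]), (-355.0, [0.09, 0.75, 0.03]), (-357.0, [0.09, 1.02, 0.04]), (-359.0, [0.09, 1.29, 0.05]), (-361.0, [0.08, 1.56, 0.06]), (-363.0, [0.06, 1.84, 0.07]), (-365.0, [0.03, 2.12, 0.09]), (-367.0, [-0.02, 2.4, 0.1]), (-369.0, [-0.07, 2.67, 0.11])]
```

Request:
carry_out(xyz=[[0.04,0.2,0.01],[0.07,0.48,0.02],[0.09,0.75,0.03],[0.09,1.02,0.04],[0.09,1.29,0.05],[0.08,1.56,0.06]], dr=[[0,0,0],[0,0,0],[0,0,0],[0,0,0],[0,0,0],[0,0,0]], grip=[-1,-1,-1,-1,-1,-1])

```text
clock: 14.5
tcp_pos: [652.5, -63.4, 186.5]
orientation: [-0.0, 0.984, 0.179, 0.0]
contact_force: [-0.6, 2.1, 0.4]
finger_gap: -0.002
gripper_force: 0.8
```

```bash
python3 -c "
from h import *
step(-361,-375,2)"
```

```text
14.5 [ 0.  -0.1  0.1] [-0.61  2.06  0.39] [ 2.05 -0.65]
[(-363.0, [-0.02, 0.27, 0.02]), (-365.0, [-0.06, 0.54, 0.03]), (-367.0, [-0.1, 0.82, 0.04]), (-369.0, [-0.15, 1.1, 0.05]), (-371.0, [-0.21, 1.38, 0.06]), (-373.0, [-0.29, 1.66, 0.07]), (-375.0, [-0.37, 1.93, 0.09])]
```

Request:
carry_out(xyz=[[-0.02,0.27,0.02],[-0.06,0.54,0.03],[-0.1,0.82,0.04],[-0.15,1.1,0.05],[-0.2,1.38,0.06]], dr=[[0,0,0],[0,0,0],[0,0,0],[0,0,0],[0,0,0]], grip=[-1,-1,-1,-1,-1])

```text
clock: 15.0
tcp_pos: [655.4, -77.1, 185.9]
orientation: [-0.0, 0.984, 0.179, 0.0]
contact_force: [-0.7, 1.1, 0.1]
finger_gap: 0.002
gripper_force: 0.8
```

```bash
python3 -c "
from h import *
step(-371,-385,2)"
```

```text
15.0 [ 0.1 -0.   0. ] [-0.68  1.13  0.1 ] [ 0.98 -0.89]
[(-373.0, [-0.08, 0.27, 0.01]), (-375.0, [-0.17, 0.55, 0.02]), (-377.0, [-0.26, 0.83, 0.03]), (-379.0, [-0.37, 1.1, 0.05]), (-381.0, [-0.49, 1.37, 0.06]), (-383.0, [-0.62, 1.64, 0.07]), (-385.0, [-0.75, 1.91, 0.08])]
```

Request:
carry_out(xyz=[[-0.08,0.27,0.01],[-0.17,0.55,0.02],[-0.26,0.83,0.03],[-0.37,1.1,0.05],[-0.49,1.37,0.06]], dr=[[0,0,0],[0,0,0],[0,0,0],[0,0,0],[0,0,0]], grip=[-1,-1,-1,-1,-1])

```text
clock: 15.5
tcp_pos: [655.6, -91.7, 185.3]
orientation: [-0.0, 0.984, 0.179, 0.0]
contact_force: [-0.9, 1.7, 0.3]
finger_gap: 0.0
gripper_force: 0.7
```

```bash
python3 -c "
from h import *
step(-381,-395,2)"
```

```text
15.5 [-0.1  0.  -0. ] [-0.91  1.74  0.32] [ 1.3  -1.47]
[(-383.0, [-0.12, 0.27, 0.01]), (-385.0, [-0.26, 0.54, 0.02]), (-387.0, [-0.41, 0.8, 0.03]), (-389.0, [-0.57, 1.06, 0.04]), (-391.0, [-0.75, 1.31, 0.05]), (-393.0, [-0.93, 1.56, 0.06]), (-395.0, [-1.12, 1.8, 0.08])]
```

Request:
carry_out(xyz=[[-0.12,0.27,0.01],[-0.26,0.54,0.02],[-0.41,0.8,0.03],[-0.57,1.06,0.04],[-0.75,1.3,0.05]], dr=[[0,0,0],[0,0,0],[0,0,0],[0,0,0],[0,0,0]], grip=[-1,-1,-1,-1,-1])

```text
clock: 16.0
tcp_pos: [653.1, -106.5, 184.8]
orientation: [0.0, 0.984, 0.179, 0.0]
contact_force: [-0.1, 1.5, 0.2]
finger_gap: 0.004
gripper_force: 0.7
```

```bash
python3 -c "
from h import *
step(-391,-405,2)"
```

```text
16.0 [-0.2  0.1  0. ] [-0.09  1.51  0.17] [ 1.25 -0.85]
[(-393.0, [-0.17, 0.26, 0.01]), (-395.0, [-0.37, 0.5, 0.03]), (-397.0, [-0.57, 0.74, 0.04]), (-399.0, [-0.79, 0.97, 0.05]), (-401.0, [-1.01, 1.19, 0.06]), (-403.0, [-1.24, 1.4, 0.07]), (-405.0, [-1.49, 1.61, 0.08])]
```

Request:
carry_out(xyz=[[-0.17,0.26,0.01],[-0.37,0.5,0.03],[-0.57,0.74,0.04],[-0.79,0.97,0.05],[-1.0,1.2,0.06]], dr=[[0,0,0],[0,0,0],[0,0,0],[0,0,0],[0,0,0]], grip=[-1,-1,-1,-1,-1])

```text
clock: 16.5
tcp_pos: [647.9, -121.3, 184.2]
orientation: [-0.0, 0.984, 0.179, 0.0]
contact_force: [-0.0, 0.8, -0.7]
finger_gap: -0.002
gripper_force: 0.7
```

```bash
python3 -c "
from h import *
step(-401,-415,2)"
```

```text
16.5 [ 0.1 -0.1 -0. ] [-0.04  0.81 -0.72] [ 0.59 -0.56]
[(-403.0, [-0.24, 0.2, 0.01]), (-405.0, [-0.48, 0.41, 0.02]), (-407.0, [-0.74, 0.61, 0.03]), (-409.0, [-1.0, 0.79, 0.04]), (-411.0, [-1.27, 0.97, 0.05]), (-413.0, [-1.55, 1.14, 0.06]), (-415.0, [-1.84, 1.29, 0.07])]
```

Request:
carry_out(xyz=[[-0.24,0.2,0.01],[-0.48,0.4,0.02],[-0.74,0.6,0.03],[-1.0,0.8,0.04]], dr=[[0,0,0],[0,0,0],[0,0,0],[0,0,0]], grip=[-1,-1,-1,-1])

```text
clock: 16.9
tcp_pos: [641.4, -132.2, 183.8]
orientation: [-0.0, 0.984, 0.179, 0.0]
contact_force: [0.5, 1.1, -0.9]
finger_gap: 0.002
gripper_force: 0.8
```

```bash
python3 -c "
from h import *
step(-409,-423,2)"
```

```text
16.9 [-0.  0.  0.] [ 0.55  1.11 -0.9 ] [ 1.14 -0.48]
[(-411.0, [-0.27, 0.18, 0.01]), (-413.0, [-0.55, 0.35, 0.02]), (-415.0, [-0.84, 0.5, 0.04]), (-417.0, [-1.13, 0.65, 0.05]), (-419.0, [-1.43, 0.78, 0.06]), (-421.0, [-1.74, 0.9, 0.07]), (-423.0, [-2.05, 1.01, 0.08])]
```

Request:
carry_out(xyz=[[-0.27,0.18,0.01],[-0.55,0.35,0.02],[-0.84,0.5,0.04]], dr=[[0,0,0],[0,0,0],[0,0,0]], grip=[-1,-1,-1])

```text
clock: 17.2
tcp_pos: [635.3, -139.9, 183.4]
orientation: [0.0, 0.984, 0.179, 0.0]
contact_force: [0.9, 1.7, -0.8]
finger_gap: 0.002
gripper_force: 0.8
```

```bash
python3 -c "
from h import *
step(-415,-429,2)"
```

```text
17.2 [-0. -0. -0.] [ 0.87  1.71 -0.75] [ 1.69 -0.9 ]
[(-417.0, [-0.29, 0.14, 0.01]), (-419.0, [-0.59, 0.28, 0.02]), (-421.0, [-0.9, 0.4, 0.03]), (-423.0, [-1.21, 0.51, 0.04]), (-425.0, [-1.53, 0.61, 0.06]), (-427.0, [-1.85, 0.69, 0.07]), (-429.0, [-2.18, 0.76, 0.08])]
```

Request:
carry_out(xyz=[[-0.29,0.14,0.01],[-0.59,0.28,0.02],[-0.9,0.4,0.03]], dr=[[0,0,0],[0,0,0],[0,0,0]], grip=[-1,-1,-1])

```text
clock: 17.5
tcp_pos: [628.2, -146.7, 183.1]
orientation: [0.0, 0.984, 0.179, 0.0]
contact_force: [-0.3, 1.2, -0.6]
finger_gap: 0.001
gripper_force: 0.8
```

```bash
python3 -c "
from h import *
step(-421,-435,2)
f=grab_frame('side')['pixels']
cv2.imwrite('pics/side5.png',f[:,:,::-1])
f=grab_frame('top')['pixels']
cv2.imwrite('pics/top5.png',f[:,:,::-1])
"
```

```text
17.5 [-0.1  0.   0. ] [-0.3   1.2  -0.63] [ 0.32 -1.19]
[(-423.0, [-0.31, 0.12, 0.01]), (-425.0, [-0.62, 0.21, 0.02]), (-427.0, [-0.95, 0.3, 0.03]), (-429.0, [-1.28, 0.37, 0.05]), (-431.0, [-1.52, 0.43, 0.06]), (-433.0, [-1.76, 0.49, 0.07]), (-435.0, [-1.99, 0.53, 0.08])]
```

I've used my ten pictures, so I'll locate the free ball numerically with a matched dark disc.

```bash
cat >> h.py <<'E'
import pickle
from scipy.optimize import least_squares
SC=pickle.load(open("side0.pkl","rb"))
def ball(f,phi,z,w=14):
    "centre of free ball (arm at phi+180) in the side picture: dark disc match near its predicted place"
    a=np.radians(phi+180);P=np.array([572+130*np.cos(a),-86.5+130*np.sin(a),z]);c=proj(SC,P)
    g=f["pixels"].max(2).astype(np.float32);k=4;g=cv2.resize(g,None,fx=k,fy=k,interpolation=cv2.INTER_LINEAR)
    r=367*16/np.linalg.norm(P-SC["position"])*k;n=int(r*1.35);y,x=np.mgrid[-n:n+1,-n:n+1]
    t=np.where(np.hypot(x,y)<r,30,120).astype(np.float32)
    u,v=((c+.5)*k).astype(int);m=w*k+n;s=g[v-m:v+m+1,u-m:u+m+1]
    R_=cv2.matchTemplate(s,t,cv2.TM_CCOEFF_NORMED);_,q,_,l=cv2.minMaxLoc(R_)
    uv=(np.array([u,v])+np.array(l)-w*k+.5)/k-.5
    o=least_squares(lambda p:proj(SC,[572+130*np.cos(p[0]),-86.5+130*np.sin(p[0]),p[1]])-uv,[a,z],x_scale=[.01,1])
    return uv.round(1),c.round(1),round(q,2),(np.degrees(o.x[0])-180).round(1),o.x[1].round(1)
E
python3 - <<'E'
from h import *
print(ball(SC,111.8-180,268.5))
print(ball(SC,111.8,268.5))
f={"pixels":cv2.imread("pics/side5.png")[:,:,::-1]};print(ball(f,-421,239))
E
```

```text
(array([293.6, 148.6]), array([292.9, 147.2]), 0.69, np.float64(-67.3), np.float64(263.8))
(array([264.9,  78.1]), array([265.,  79.]), 0.63, np.float64(112.0), np.float64(271.1))
(array([300.4, 156.9]), array([298.7, 155.7]), 0.73, np.float64(-418.9), np.float64(233.8))
```

Request:
carry_out(xyz=[[-0.31,0.12,0.01],[-0.62,0.21,0.02],[-0.95,0.3,0.03]], dr=[[0,0,0],[0,0,0],[0,0,0]], grip=[-1,-1,-1])

```text
clock: 17.9
tcp_pos: [620.4, -152.8, 182.8]
orientation: [-0.0, 0.984, 0.179, 0.0]
contact_force: [1.4, 1.9, -0.5]
finger_gap: 0.0
gripper_force: 0.8
```

```bash
python3 -c "
from h import *
step(-427,-441,2)
"
```

```text
17.9 [-0.   0.1  0. ] [ 1.39  1.85 -0.48] [ 2.01 -1.16]
[(-429.0, [-0.33, 0.08, 0.01]), (-431.0, [-0.58, 0.14, 0.03]), (-433.0, [-0.81, 0.2, 0.04]), (-435.0, [-1.05, 0.25, 0.05]), (-437.0, [-1.29, 0.29, 0.06]), (-439.0, [-1.53, 0.32, 0.07]), (-441.0, [-1.78, 0.35, 0.08])]
```

Request:
carry_out(xyz=[[-0.33,0.08,0.01],[-0.58,0.14,0.03],[-0.81,0.2,0.04]], dr=[[0,0,0],[0,0,0],[0,0,0]], grip=[-1,-1,-1])

```text
clock: 18.2
tcp_pos: [613.6, -157.4, 182.5]
orientation: [-0.0, 0.984, 0.179, 0.0]
contact_force: [1.7, 3.1, 0.5]
finger_gap: -0.003
gripper_force: 1.4
```

```bash
python3 -c "
from h import *
step(-433,-447,2)
"
```

```text
18.2 [0.2 0.1 0.1] [1.67 3.14 0.51] [ 2.51 -2.52]
[(-435.0, [-0.26, 0.05, 0.02]), (-437.0, [-0.5, 0.09, 0.03]), (-439.0, [-0.74, 0.12, 0.04]), (-441.0, [-0.98, 0.15, 0.05]), (-443.0, [-1.23, 0.17, 0.06]), (-445.0, [-1.48, 0.18, 0.07]), (-447.0, [-1.74, 0.18, 0.09])]
```

Request:
carry_out(xyz=[[-0.26,0.05,0.02],[-0.5,0.09,0.03]], dr=[[0,0,0],[0,0,0]], grip=[-1,-1])

```text
clock: 18.4
tcp_pos: [609.5, -159.9, 182.3]
orientation: [-0.0, 0.984, 0.179, 0.0]
contact_force: [4.0, 3.5, 1.4]
finger_gap: 0.001
gripper_force: 2.0
```

```bash
cat >> h.py <<'E'
def tq(phi):
    s=sense();a=np.radians(phi);u=np.array([np.cos(a),np.sin(a),0]);n=np.array([-u[1],u[0],0]);X=rot(s).as_matrix()
    c=s["tcp_pos"]-11*np.sign(n@X[:,0])*X[:,0]-14.5*np.sign(n@X[:,1])*X[:,1]-HUB
    print("r",(c@u).round(1),"perp",(c@n).round(1),"F80",(np.cross(c,s["contact_force"])[2]/80).round(2),"mom",s["torque"].round(2),"pad",s["gripper_force"])
E
python3 -c "
from h import *
step(-437,-447,2);tq(-437)
"
```

```text
18.4 [0.2 0.1 0.1] [4.03 3.47 1.35] [ 4.71 -2.47]
[(-439.0, [-0.26, 0.04, 0.02]), (-441.0, [-0.51, 0.07, 0.03]), (-443.0, [-0.76, 0.09, 0.04]), (-445.0, [-1.01, 0.1, 0.05]), (-447.0, [-1.26, 0.1, 0.06])]
r 67.0 perp 7.2 F80 4.17 mom [ 0.56 -0.46 -0.02] pad 1.980082243680954
```

Request:
carry_out(xyz=[[-0.07,0.01,0.0],[-0.13,0.02,0.01]], dr=[[0,0,0],[0,0,0]], grip=[-1,-1])

```text
clock: 18.6
tcp_pos: [608.4, -160.5, 182.2]
orientation: [-0.0, 0.984, 0.179, 0.0]
contact_force: [3.1, 3.6, 1.3]
finger_gap: 0.002
gripper_force: 2.1
```

```bash
python3 -c "
from h import *
step(-438,-446,2);tq(-438)
"
```

```text
18.6 [0.1 0.1 0.1] [3.08 3.61 1.28] [ 3.76 -2.89]
[(-440.0, [-0.26, 0.03, 0.02]), (-442.0, [-0.5, 0.05, 0.03]), (-444.0, [-0.75, 0.07, 0.04]), (-446.0, [-1.01, 0.08, 0.05])]
r 67.3 perp 7.1 F80 3.42 mom [ 0.56 -0.54 -0.09] pad 2.1113841980695724
```

Request:
carry_out(xyz=[[-0.1,0.01,0.01],[-0.2,0.02,0.01],[-0.3,0.03,0.02],[-0.4,0.04,0.03]], dr=[[0,0,0],[0,0,0],[0,0,0],[0,0,0]], grip=[-1,-1,-1,-1])

```text
clock: 19.0
tcp_pos: [605.0, -162.2, 182.0]
orientation: [0.0, 0.984, 0.179, 0.001]
contact_force: [4.2, 3.7, 1.3]
finger_gap: -0.002
gripper_force: 2.6
```

```bash
cat >> h.py <<'E'
def fm(phi,L=.155):
    "tangential / radial force from the (less noisy) moments"
    m=sense()["torque"];a=np.radians(phi);F=np.array([-m[1],m[0]])/L
    print("fm n",(F@[-np.sin(a),np.cos(a)]).round(2),"u",(F@[np.cos(a),np.sin(a)]).round(2))
E
python3 -c "
from h import *
step(-441,-447,2);tq(-441);fm(-441)
f=grab_frame('side');print(ball(f,-441,238))
"
```

```text
19.0 [0.1 0.1 0. ] [4.24 3.71 1.34] [ 4.77 -3.  ]
[(-443.0, [-0.26, 0.02, 0.01]), (-445.0, [-0.51, 0.04, 0.03]), (-447.0, [-0.76, 0.04, 0.04])]
r 68.0 perp 7.1 F80 4.32 mom [ 0.62 -0.71 -0.03] pad 2.574104145169258
fm n 5.13 u -3.27
(array([281.6, 159.4]), array([278.5, 158.2]), 0.68, np.float64(-437.9), np.float64(234.4))
```

Request:
carry_out(xyz=[[-0.13,0.01,0.01],[-0.26,0.02,0.01],[-0.39,0.03,0.02],[-0.51,0.04,0.03]], dr=[[0,0,0],[0,0,0],[0,0,0],[0,0,0]], grip=[-1,-1,-1,-1])

```text
clock: 19.45
tcp_pos: [600.7, -164.2, 181.9]
orientation: [-0.0, 0.984, 0.179, 0.001]
contact_force: [5.1, 4.3, 1.3]
finger_gap: 0.003
gripper_force: 3.1
```

```bash
python3 -c "
from h import *
step(-445,-451,2);tq(-445);fm(-445)
"
```

```text
19.45 [0.3 0.1 0.1] [5.15 4.28 1.33] [ 5.5  -3.81]
[(-447.0, [-0.28, 0.0, 0.02]), (-449.0, [-0.54, -0.0, 0.03]), (-451.0, [-0.8, -0.02, 0.04])]
r 68.9 perp 7.3 F80 5.09 mom [ 0.65 -0.86 -0.05] pad 3.1279977411031723
fm n 5.89 u -3.67
```

Request:
carry_out(xyz=[[-0.14,0.0,0.01],[-0.28,0.0,0.02],[-0.41,0.0,0.03],[-0.54,0.0,0.03]], dr=[[0,0,0],[0,0,0],[0,0,0],[0,0,0]], grip=[-1,-1,-1,-1])

```text
clock: 19.85
tcp_pos: [596.0, -166.0, 181.8]
orientation: [-0.0, 0.984, 0.179, 0.001]
contact_force: [6.2, 4.6, 1.4]
finger_gap: -0.002
gripper_force: 3.7
```

```bash
python3 -c "
from h import *
step(-449,-455,2);tq(-449);fm(-449)
"
```

```text
19.85 [0.3 0.1 0.2] [6.2  4.59 1.38] [ 6.28 -4.48]
[(-451.0, [-0.29, -0.01, 0.03]), (-453.0, [-0.55, -0.03, 0.04]), (-455.0, [-0.81, -0.06, 0.05])]
r 69.9 perp 7.3 F80 5.9 mom [ 0.78 -0.99 -0.08] pad 3.6745955049991608
fm n 6.48 u -4.9
```

Request:
carry_out(xyz=[[-0.15,0.0,0.01],[-0.29,-0.01,0.03],[-0.42,-0.02,0.04],[-0.55,-0.03,0.04],[-0.68,-0.04,0.05]], dr=[[0,0,0],[0,0,0],[0,0,0],[0,0,0],[0,0,0]], grip=[-1,-1,-1,-1,-1])

```text
clock: 20.35
tcp_pos: [589.9, -167.9, 181.6]
orientation: [0.0, 0.984, 0.179, 0.002]
contact_force: [8.6, 4.4, 2.0]
finger_gap: -0.004
gripper_force: 4.4
```

```bash
python3 -c "
from h import *
step(-454,-460,2);tq(-454);fm(-454)
"
```

```text
20.35 [ 0.5 -0.   0.3] [8.62 4.44 2.01] [ 8.29 -5.03]
[(-456.0, [-0.31, -0.06, 0.04]), (-458.0, [-0.57, -0.1, 0.05]), (-460.0, [-0.83, -0.15, 0.06])]
r 71.4 perp 7.5 F80 7.87 mom [ 0.8  -1.28 -0.07] pad 4.355088472366333
fm n 7.89 u -5.73
```

Finger-tight: about 7.8 N at 80 mm. Now I back the finger away and lift clear.

Request:
carry_out(xyz=[[0.5,0.2,0],[1.2,0.5,0],[2.75,1.2,0],[2.75,1.2,0],[2.75,1.2,-3],[2.75,1.2,-7],[2.75,1.2,-11],[2.75,1.2,-15],[2.75,1.2,-15],[2.75,1.2,-15]], dr=[[0,0,0],[0,0,0],[0,0,0],[0,0,0],[0,0,0],[0,0,0],[0,0,0],[0,0,0],[0,0,0],[0,0,0]], grip=[-1,-1,-1,-1,-1,-1,-1,-1,-1,-1])

```text
clock: 21.35
tcp_pos: [618.5, -170.7, 331.8]
orientation: [0.001, 0.984, 0.179, 0.001]
contact_force: [1.0, -0.7, -0.9]
finger_gap: 0.004
gripper_force: 0.0
```

```bash
python3 -c "
from h import *
s=sense();print(s['clock'],s['tcp_pos'],s['contact_force'],s['torque'])
f=grab_frame('side');print(ball(f,-453,237))
d=np.abs(f['pixels'].astype(int)-SC['pixels']).max(2)
for n,(x,y) in dict(red=(228,235),blue=(278,243),tape=(215,177),white=(262,122),pack=(272,198)).items(): print(n,d[y-8:y+9,x-10:x+11].mean().round(1))
"
```

```text
21.35 [ 618.48122284 -170.70537042  331.83993405] [ 0.96541336 -0.7205816  -0.92509562] [0.00368602 0.05392752 0.01139181]
(array([280.1, 159.4]), array([266.1, 157.4]), 0.61, np.float64(-439.3), np.float64(234.5))
red 5.2
blue 5.0
tape 3.5
white 10.7
pack 39.6
```

Request:
carry_out(xyz=[[-3,3,-3],[-6,6,-3],[-10,10,-3],[-14,14,-3],[-18,18,-3],[-22,22,-3],[-25,25,-3],[-25,25,-3],[-25,25,-3],[-25,25,-3],[-25,25,-3],[-25,25,-3]], dr=[[0,0,0],[0,0,0],[0,0,0],[0,0,0],[0,0,0],[0,0,0],[0,0,0],[0,0,0],[0,0,0],[0,0,0],[0,0,0],[0,0,0]], grip=[-1,-1,-1,-1,-1,-1,-1,-1,-1,-1,-1,-1])

```text
clock: 22.6
tcp_pos: [473.4, -490.6, 360.8]
orientation: [-0.0, 0.984, 0.18, 0.0]
contact_force: [0.1, 0.4, 0.1]
finger_gap: -0.001
gripper_force: 0.0
```

Run:
```python
from h import *
s=sense();print(s['clock'],s['tcp_pos'])
f=grab_frame('side');t=grab_frame('top')
cv2.imwrite("pics/side6.png",f["pixels"][:,:,::-1]);cv2.imwrite("pics/top6.png",t["pixels"][:,:,::-1])
def scan(f,phis,z):
    "mean brightness of bar + darkness of balls along a hypothetical handle angle"
    g=f["pixels"].max(2).astype(np.float32);out=[]
    for p in phis:
        a=np.radians(p);u=np.array([np.cos(a),np.sin(a),0])
        P=lambda r:proj(f,np.array([572,-86.5,z])+r*u)
        v=lambda rs:np.mean([cv2.getRectSubPix(g,(1,1),tuple(P(r)))[0,0] for r in rs])
        out.append((int(p),*[int(round(v(r))) for r in (np.arange(30,110,4),-np.arange(30,110,4),np.arange(120,141,4),-np.arange(120,141,4))]))
    return out
for n,x in(("side",f),("top",t)):print(n,scan(x,range(-470,-410,3),238))
```

```text
22.6 [ 473.42670573 -490.59851747  360.75978535]
side [(-470, 99, 105, 122, 61), (-467, 91, 103, 119, 60), (-464, 90, 94, 119, 58), (-461, 88, 99, 116, 59), (-458, 84, 104, 114, 65), (-455, 83, 103, 107, 91), (-452, 80, 105, 105, 92), (-449, 85, 110, 98, 91), (-446, 105, 118, 50, 85), (-443, 114, 119, 24, 24), (-440, 129, 135, 59, 30), (-437, 124, 133, 37, 25), (-434, 111, 106, 24, 21), (-431, 115, 86, 86, 37), (-428, 117, 75, 90, 38), (-425, 121, 71, 90, 57), (-422, 123, 74, 91, 58), (-419, 126, 73, 97, 60), (-416, 129, 72, 102, 59), (-413, 131, 73, 105, 63)]
top [(-470, 66, 57, 85, 118), (-467, 69, 60, 66, 86), (-464, 66, 63, 90, 85), (-461, 60, 71, 89, 84), (-458, 56, 81, 78, 81), (-455, 61, 86, 63, 80), (-452, 67, 90, 65, 69), (-449, 76, 94, 50, 49), (-446, 84, 107, 44, 32), (-443, 91, 134, 11, 16), (-440, 122, 139, 19, 20), (-437, 138, 111, 26, 13), (-434, 127, 85, 19, 21), (-431, 100, 79, 86, 54), (-428, 86, 77, 140, 61), (-425, 81, 72, 142, 75), (-422, 79, 65, 139, 72), (-419, 83, 57, 136, 68), (-416, 88, 51, 137, 65), (-413, 92, 47, 137, 58)]
```

The handle now stands at about -439°, some 13° back from where the finger left it. I need to know whether it sprang back on release, so I'll go back, push gently again and photograph it while held.

Run:
```python
from h import *
p=finger(-439,15);a=p.copy();a[2]=345
print(p,rel([a,p]))
```

```text
[ 621.90696364 -158.29640458  182.1       ] [[25.68, -25.85, 1.59], [25.67, -25.86, 17.88]]
```

Request:
carry_out(xyz=[[3,-3,0],[6,-6,0],[10,-10,0],[14,-14,0],[18,-18,0],[22,-22,0],[25.7,-25.85,1],[25.7,-25.85,1],[25.7,-25.85,1],[25.7,-25.85,1],[25.7,-25.85,5],[25.7,-25.85,9],[25.7,-25.85,13],[25.7,-25.85,17.8],[25.7,-25.85,17.8],[25.7,-25.85,17.8]], dr=[[0,0,0],[0,0,0],[0,0,0],[0,0,0],[0,0,0],[0,0,0],[0,0,0],[0,0,0],[0,0,0],[0,0,0],[0,0,0],[0,0,0],[0,0,0],[0,0,0],[0,0,0],[0,0,0]], grip=[-1,-1,-1,-1,-1,-1,-1,-1,-1,-1,-1,-1,-1,-1,-1,-1])

```text
clock: 24.3
tcp_pos: [621.0, -160.6, 183.0]
orientation: [-0.0, 0.984, 0.178, -0.001]
contact_force: [0.1, -0.3, 0.9]
finger_gap: -0.003
gripper_force: 0.0
```

Run:
```python
from h import *
s=sense();print(s["clock"],s["tcp_pos"],s["contact_force"],s["torque"])
print(rel([finger(-439,g) for g in(10,5,2,0)]+[finger(p) for p in(-441,-443,-445)]))
```

```text
24.3 [ 620.999559   -160.58602016  182.95085191] [ 0.08141819 -0.26660682  0.91938329] [ 0.03343763 -0.04427458  0.01344956]
[[-0.33, -0.27, 0.09], [-0.82, -0.35, 0.09], [-1.12, -0.4, 0.09], [-1.32, -0.43, 0.09], [-1.56, -0.4, 0.1], [-1.81, -0.39, 0.11], [-2.06, -0.37, 0.12]]
```

Request:
carry_out(xyz=[[-0.33,-0.27,0.09],[-0.8,-0.35,0.09],[-1.12,-0.4,0.09],[-1.32,-0.43,0.09],[-1.32,-0.43,0.09]], dr=[[0,0,0],[0,0,0],[0,0,0],[0,0,0],[0,0,0]], grip=[-1,-1,-1,-1,-1])

```text
clock: 24.8
tcp_pos: [608.0, -160.5, 182.5]
orientation: [0.0, 0.984, 0.179, 0.0]
contact_force: [0.0, -0.2, 0.0]
finger_gap: 0.001
gripper_force: 0.0
```

Run:
```python
from h import *
step(-439,-451,2);tq(-439);fm(-439)
f=grab_frame('side');print(ball(f,-439,238))
```

```text
24.8 [0.9 0.7 0.4] [ 0.02 -0.19  0.01] [-0.02  0.19]
[(-441.0, [-0.35, 0.06, 0.05]), (-443.0, [-0.6, 0.08, 0.06]), (-445.0, [-0.85, 0.09, 0.07]), (-447.0, [-1.1, 0.09, 0.08]), (-449.0, [-1.36, 0.09, 0.1]), (-451.0, [-1.62, 0.07, 0.11])]
r 67.0 perp 8.0 F80 -0.03 mom [-0.01  0.01 -0.02] pad 0.0
fm n -0.08 u 0.05
(array([281.4, 159.4]), array([280.6, 158.2]), 0.68, np.float64(-438.1), np.float64(234.4))
```

Request:
carry_out(xyz=[[-0.1,0.02,0.02],[-0.2,0.04,0.04],[-0.35,0.06,0.05]], dr=[[0,0,0],[0,0,0],[0,0,0]], grip=[-1,-1,-1])

```text
clock: 25.15
tcp_pos: [604.9, -162.1, 181.0]
orientation: [-0.0, 0.984, 0.179, -0.0]
contact_force: [1.3, 1.5, 1.7]
finger_gap: 0.001
gripper_force: 1.3
```

Run:
```python
from h import *
step(-441,-451,2);tq(-441);fm(-441)
f=grab_frame('side');print(ball(f,-441,238))
```

```text
25.15 [-0.1  0.2 -1. ] [1.29 1.53 1.72] [ 1.51 -1.31]
[(-443.0, [-0.25, 0.04, -0.09]), (-445.0, [-0.5, 0.05, -0.08]), (-447.0, [-0.76, 0.06, -0.07]), (-449.0, [-1.01, 0.05, -0.06]), (-451.0, [-1.27, 0.04, -0.04])]
r 67.8 perp 7.0 F80 1.4 mom [ 0.2  -0.31 -0.08] pad 1.251572035253048
fm n 2.21 u -0.95
(array([281.4, 159.4]), array([278.5, 158.2]), 0.68, np.float64(-438.1), np.float64(234.4))
```

Request:
carry_out(xyz=[[-0.13,0.02,-0.03],[-0.25,0.04,-0.05],[-0.38,0.05,-0.08],[-0.5,0.05,-0.08]], dr=[[0,0,0],[0,0,0],[0,0,0],[0,0,0]], grip=[-1,-1,-1,-1])

```text
clock: 25.6
tcp_pos: [601.2, -163.6, 181.7]
orientation: [-0.0, 0.984, 0.179, 0.001]
contact_force: [7.2, 3.4, -2.9]
finger_gap: -0.003
gripper_force: 3.2
```

Run:
```python
from h import *
step(-445,-451,2);tq(-445);fm(-445)
f=grab_frame('side');print(ball(f,-445,238))
```

```text
25.6 [ 0.8  0.8 -0.1] [ 7.25  3.42 -2.94] [ 7.52 -2.78]
[(-447.0, [-0.35, 0.05, 0.0]), (-449.0, [-0.61, 0.04, 0.02]), (-451.0, [-0.86, 0.03, 0.03])]
r 68.3 perp 7.8 F80 6.69 mom [ 0.46 -0.92 -0.01] pad 3.1751304119825363
fm n 6.19 u -2.41
(array([278.4, 159.4]), array([274.4, 158. ]), 0.73, np.float64(-441.0), np.float64(234.4))
```

Request:
carry_out(xyz=[[-0.1,0.01,0],[-0.2,0.03,0],[-0.3,0.04,0],[-0.38,0.05,0]], dr=[[0,0,0],[0,0,0],[0,0,0],[0,0,0]], grip=[-1,-1,-1,-1])

```text
clock: 26.05
tcp_pos: [598.0, -164.9, 181.8]
orientation: [-0.001, 0.984, 0.179, 0.001]
contact_force: [5.9, 4.5, -1.2]
finger_gap: -0.001
gripper_force: 3.5
```

Run:
```python
from h import *
step(-448,-451,2);tq(-448);fm(-448)
f=grab_frame('side');print(ball(f,-448,238))
```

```text
26.05 [1.1 0.8 0.2] [ 5.88  4.45 -1.23] [ 6.03 -4.24]
[(-450.0, [-0.39, 0.02, 0.03])]
r 69.0 perp 8.2 F80 5.63 mom [ 0.63 -1.01 -0.06] pad 3.507074788212776
fm n 6.68 u -3.83
(array([275.9, 159.4]), array([271.3, 157.8]), 0.8, np.float64(-443.4), np.float64(234.2))
```

Request:
carry_out(xyz=[[-0.13,0.01,0.01],[-0.26,0.02,0.02],[-0.39,0.02,0.03],[-0.52,0.02,0.04],[-0.6,0.02,0.04]], dr=[[0,0,0],[0,0,0],[0,0,0],[0,0,0],[0,0,0]], grip=[-1,-1,-1,-1,-1])

```text
clock: 26.6
tcp_pos: [593.0, -167.2, 182.1]
orientation: [-0.0, 0.984, 0.179, 0.002]
contact_force: [7.7, 6.1, -0.4]
finger_gap: 0.003
gripper_force: 4.0
```

Run:
```python
from h import *
step(-452,-453,2);tq(-452);fm(-452)
f=grab_frame('side');print(ball(f,-452,238))
```

```text
26.6 [1.1 0.  0.8] [ 7.73  6.07 -0.36] [ 7.51 -6.34]Traceback (most recent call last):
  File "<stdin>", line 2, in <module>
  File "h.py", line 33, in step
    print(list(zip(np.arange(phi-d,to-.1,-d).tolist(),rel([finger(p) for p in np.arange(phi-d,to-.1,-d)]))))
                                                      ~~~^^^^^^^^^^^^^^^^^^^^^^^^^^^^^^^^^^^^^^^^^^^^^^^^
  File "h.py", line 24, in rel
    s=sense();return (rot(s).inv().apply(np.array(ps)-s["tcp_pos"])/10).round(2).tolist()
                                         ~~~~~~~~~~~~^~~~~~~~~~~~~
ValueError: operands could not be broadcast together with shapes (0,) (3,)
```

About 7.2 N at 80 mm. Now a slow release.

Request:
carry_out(xyz=[[0.05,0.02,0],[0.1,0.04,0],[0.15,0.06,0],[0.2,0.08,0],[0.25,0.1,0],[0.3,0.12,0],[0.4,0.15,0],[0.5,0.19,0],[0.6,0.23,0],[0.7,0.27,0],[0.8,0.3,0],[0.9,0.34,0],[1.0,0.38,0],[1.1,0.42,0],[1.3,0.5,0],[1.5,0.6,0],[1.8,0.7,0],[2.2,0.9,0],[2.75,1.2,0],[2.75,1.2,0]], dr=[[0,0,0],[0,0,0],[0,0,0],[0,0,0],[0,0,0],[0,0,0],[0,0,0],[0,0,0],[0,0,0],[0,0,0],[0,0,0],[0,0,0],[0,0,0],[0,0,0],[0,0,0],[0,0,0],[0,0,0],[0,0,0],[0,0,0],[0,0,0]], grip=[-1,-1,-1,-1,-1,-1,-1,-1,-1,-1,-1,-1,-1,-1,-1,-1,-1,-1,-1,-1])

```text
clock: 28.6
tcp_pos: [622.1, -170.1, 181.5]
orientation: [0.0, 0.984, 0.179, 0.0]
contact_force: [-0.4, 0.8, 0.4]
finger_gap: -0.0
gripper_force: 0.0
```

Run:
```python
from h import *
s=sense();print(s["clock"],s["tcp_pos"],s["contact_force"],s["torque"])
f=grab_frame('side');print(ball(f,-442,238))
```

```text
28.6 [ 622.14182133 -170.06503112  181.45497736] [-0.40171831  0.82303595  0.41262598] [ 0.05433726 -0.02586905  0.04197643]
(array([279.1, 159.4]), array([277.5, 158.2]), 0.71, np.float64(-440.3), np.float64(234.5))
```

Request:
carry_out(xyz=[[0,0,-4],[0,0,-8],[0,0,-12],[0,0,-16],[0,0,-19],[-4,4,-19],[-8,8,-19],[-13,13,-19],[-18,18,-19],[-23,23,-19],[-25,25,-19],[-25,25,-19],[-25,25,-19],[-25,25,-19],[-25,25,-19],[-25,25,-19]], dr=[[0,0,0],[0,0,0],[0,0,0],[0,0,0],[0,0,0],[0,0,0],[0,0,0],[0,0,0],[0,0,0],[0,0,0],[0,0,0],[0,0,0],[0,0,0],[0,0,0],[0,0,0],[0,0,0]], grip=[-1,-1,-1,-1,-1,-1,-1,-1,-1,-1,-1,-1,-1,-1,-1,-1])

```text
clock: 30.25
tcp_pos: [476.6, -490.6, 372.1]
orientation: [0.0, 0.984, 0.18, 0.0]
contact_force: [1.0, 1.3, -0.1]
finger_gap: -0.003
gripper_force: 0.0
```

Run:
```python
from h import *
s=sense();print(s["clock"],s["tcp_pos"],s["contact_force"])
f=grab_frame('side');print(ball(f,-440,238))
t=grab_frame('top');T0=pickle.load(open("top0.pkl","rb"))["pixels"]
d=np.abs(f['pixels'].astype(int)-SC['pixels']).max(2);e=np.abs(t['pixels'].astype(int)-T0).max(2)
for n,(x,y) in dict(red=(228,235),blue=(278,243),tape=(215,177),white=(258,120)).items(): print(n,d[y-8:y+9,x-10:x+11].mean().round(1))
for n,(x,y) in dict(red=(241,177),blue=(237,219),tape=(312,159),white=(392,197)).items(): print(n,e[y-8:y+9,x-10:x+11].mean().round(1))
```

```text
30.25 [ 476.56607123 -490.64093567  372.114585  ] [ 0.9512053   1.26604591 -0.12057921]
(array([279.1, 159.4]), array([279.6, 158.2]), 0.71, np.float64(-440.3), np.float64(234.5))
red 4.8
blue 4.8
tape 2.9
white 4.7
red 5.4
blue 4.0
tape 4.0
white 6.4
```

The handle is holding steady, the jars, bottle and tape haven't moved, and the finger is clear. Handing in.

```bash
python3 -c "
from h import *
print(job_done())"
```

```text
the job is handed in; nothing more can be done
None
```

I screwed the press down with the shut fingertips to about 7–8 N at 80 mm, in two pushes because the handle sprang back about 13° after the first; after a slow second release it eased back about 7° and held steady, so I judge the platen is bearing on the boards (force not measured), the jars, bottle and tape look undisturbed, I didn't check the panel separately, and the job is handed in at about 30 s.

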